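Level a rocking balance table with its two screw feet

ROBOT

A 6-joint arm with a two-finger parallel gripper is mounted at the origin on a cart in front of the work surface, level with it; the furniture and walls round the work are solid. World frame = base frame: x ahead of the robot, y to its left, z up, the work surface at z = 0. Lengths are in m, angles in rad, forces in N, time in s.
With the tool pointing down it reaches from about 0.325 to 1 m from the base axis. Payload 5.1 kg.
Tool frame: the origin (TCP) lies at the centre of the arm's flange, where the gripper is bolted on; the fingertips stand 173 mm ahead of it and the grasp point (between the pads) lies 155 mm ahead of it; y points along the fingers, z is the direction in which the jaws open and shut, and the axes are right-handed (so a half turn about y gives the same grasp; the last joint's range is limited). The gripper opens to 85 mm and grips with 20 to 120 N. Pads are 22 mm wide; open, the fingers measure 114 mm over their backs; the gripper's body (76 mm by 85 mm) begins 54 mm behind the grasp point. The pads swing forward as they close: fully open they stand 13 mm farther back than shut.
Start: joints at [1.13, 0.124, 1.65, -0, 1.367, -0.083], TCP at [0.228, 0.609, 0.405] pointing down, gripper open.
Joint ranges: [-2.61, 2.61], [-1.02, 2.33], [0.03, 2.71], [-1.35, 4.49], [0.32, 2.68], [-2.91, 2.91]. Speed limits (rad/s): [2.57, 2.57, 3.14, 3.14, 3.14, 3.14].

INTERFACE

Orientations are given as a unit quaternion [w, x, y, z].
In Python, from cell import robot gives the robot as it stands.
- The arm moves only by the tool apply_moves, never from a script. Its argument "rows" is a list of rows, each a list of 2 entries, a list of its own where there are three numbers: the shift along the tool's x, y, z in m, then the turn about the tool's y in rad. In form: [[[x, y, z], yaw], ...]. A call has 1 to 12 rows; each row is the pose to reach, as a shift and turn from the pose commanded when the call began, along the tool's axes at that moment; what a row does not reach only later rows make up. A row lasts 1/10 s, in which the tool goes at most 50 mm and 8.59 degrees, less where a joint would pass 70% of its speed; a pose out of reach is approached as far as the arm can. A call with a gripper value outside its range is refused whole. "claw" is the finger opening in m, from 0 to 0.0854, set as the call begins (left out, the last holds). The fingers move at their own pace and stop on an object; "squeeze" is the grip in N (left out, the last holds). Time passes only in rows, so rows that repeat a pose let the fingers close. It gives the time, the measured TCP pose, the force and the opening at its end, in the units of the state.
- robot.read_state(): the state, without advancing time (a new reading comes with each control period).
- robot.capture(name): name is "side" or "top"; returns the picture (384x512x3 uint8, red, green, blue); there is no depth.
- robot.camera_params(name): a dict with "intrinsics" (3x3 intrinsics, pixels), "R" (3x3) and "t" (3): a world point X has camera coordinates R X + t. Camera axes: x right, y down, z forward; pixel columns grow to the right and rows downward; lengths in m; the calibration is good to about 2 mm. A picture is of the moment at which its call begins. camera_params takes no time and is no camera call.
- robot.sign_off(): hands the job in, once; it reports no verdict.
The state is a dict: "clock": time; "qpos": joint angles; "qd": joint speeds; "effort": joint torques, N m; "tool_pos": TCP position; "orientation": TCP orientation; "contact_force": force on the tool from outside, world axes, zero at the start; "ft_torque": the same for the moment, N m; "gripper_width": finger opening in m.
Only numpy, scipy, OpenCV 4.12 (cv2) and the standard library are available. Lean on these libraries where they do the work, as an engineer would, in place of code of your own. Each camera call takes 0.05 s, during which the arm holds its last target.

TASK

The balance table rocks from side to side, because its left and right screw feet are wound up too far. Turn the two knobs clockwise until the table stands level and no longer rocks, with all four feet carrying a fair share of its weight; feel for it gently, without leaning hard on any foot or letting a foot be jacked hard against the tool. Leave the table where it stands, do not disturb the things around it, and let go at the end.

Things in the scene. Friction and masses are not known exactly. Their poses are not given: they have to be found in the camera images.
- table: Loose balance table, 1.5 kg: white plate 150 x 150 mm with an arm to either side, steel pan on top, four feet in a cross. Origin: midway between the fixed feet (near, far) at sole height (z = 0 is the worktop); x to the far foot, y to the left screw, z up from the plate. Plate 30 to 44 mm above the origin. Now it rocks about its x axis, leaning lightly (under 1 N) on its left foot, the right one in the air.
- knob_left_top (a point): Middle of the flat top of the left knob, on its axis, at y = +115 mm, z = 82 mm in the table's frame. Black knurled round knob, 36 mm across, from 54 to 82 mm above the table's origin; below it a collar 26 mm wide and the plate's arm (top at 44 mm). It keeps its height on the table while turning; drag about 0.06 N m, stays where it is left.
- knob_right_top (a point): Middle of the flat top of the right knob, on its axis, at y = -115 mm, z = 82 mm in the table's frame. Black knurled round knob, 36 mm across, from 54 to 82 mm above the table's origin; below it a collar 26 mm wide and the plate's arm (top at 44 mm). It keeps its height on the table while turning; drag about 0.06 N m, stays where it is left.
- knob_left (a joint): Angle of the left knob in rad, 0 to 6, growing CLOCKWISE seen from above. Clockwise sends the left foot DOWN by 2.55 mm per rad (16 mm a turn); at 0 its unloaded sole is 12 mm above the level of the table's origin.
- knob_right (a joint): Angle of the right knob in rad, 0 to 6, growing CLOCKWISE seen from above. Clockwise sends the right foot DOWN by 2.55 mm per rad (16 mm a turn); at 0 its unloaded sole is 12 mm above the level of the table's origin.
- foot_left: left screw foot: spindle ending in a rubber dome 28 mm wide, 115 mm to the left of the table's middle. Origin: lowest point of the unloaded dome. It stands over a fixed steel disc 60 mm wide and 2 to 9 mm thick (not measured; left and right differ), so whether it bears must be felt. The dome yields 1 mm per 5 N; more than 16 N harms it.
- foot_right: right screw foot: spindle ending in a rubber dome 28 mm wide, 115 mm to the right of the table's middle. Origin: lowest point of the unloaded dome. It stands over a fixed steel disc 60 mm wide and 2 to 9 mm thick (not measured; left and right differ), so whether it bears must be felt. The dome yields 1 mm per 5 N; more than 16 N harms it.
- foot_near: near fixed foot: rubber dome 28 mm wide on the worktop, 60 mm on the robot's side of the table's middle. Origin: lowest point of the dome. It yields 1 mm per 5 N; when the table stands well each of the four feet bears about 4 N; more than 16 N harms it.
- foot_far: far fixed foot: rubber dome 28 mm wide on the worktop, 60 mm on the far side of the table's middle. Origin: lowest point of the dome. It yields 1 mm per 5 N; when the table stands well each of the four feet bears about 4 N; more than 16 N harms it.
- beaker: Bystander: clear plastic beaker, 76 mm wide, 98 mm high, standing to the right of the table. Origin: middle of its underside.
- bottle: Bystander: small brown reagent bottle with a white cap, 52 mm wide, 105 mm high, to the right of the table. Origin: middle of its underside.
- spanner: Bystander: flat steel spanner 173 mm long, lying well to the right of the table. Origin: middle of its underside.
- mouse: Bystander: black computer mouse 108 x 58 x 38 mm, to the left. Origin: middle of its underside.

How it is judged:
At the end, for the whole second after the job is handed in: All four feet carry at least 1.9 N each (half of a fair share, which is about 3.8 N), the table is level within 0.015 rad, at rest, and within 30 mm of where it stood (contact force between each of foot_left, foot_right, foot_near, foot_far and anything else above 1.9 N and angle between table's own z axis and vertical below 0.015 rad and angular speed of table below 0.05 rad/s and distance of table from where it was at the start of the episode below 0.03 m); the robot touches nothing.
It fails at once if a foot is loaded with more than 16 N (contact force between any of foot_left, foot_right, foot_near, foot_far and anything else above 16 N).
It fails at once if a bystander is moved more than 20 mm (distance of any of beaker, bottle, spanner, mouse from where it was at the start of the episode above 0.02 m).
It also fails if it takes over 72 s, if anything falls off the work surface, if the arm or the gripper's body presses on something with over 40 N, if the wrist force passes 120 N, or if a joint passes its speed limit or range.

## Working session

There is one attempt and no reset: what is moved stays moved. The work goes in short steps, Python scripts to look and compute and a tool call to move; the robot and the scene stay as the last step left them, time stands still between calls to the robot, and variables do not carry over. Pictures are saved under pics/ and viewed, and the job is handed in when it is done.

Besides the shell and the picture viewer there is one more tool, called after ">>>" as name(argument=value, ...), one argument or row to a line, values as JSON. apply_moves: Moves the arm, as the interface text tells. Its arguments: {"type":"object","properties":{"rows":{"type":"array"},"claw":{"type":"number"},"squeeze":{"type":"number"}},"required":["rows"]}

```bash
mkdir -p pics; ls
python3 - <<'E'
from cell import robot
import cv2
print(robot.read_state())
for n in("top","side"):
    p=robot.camera_params(n);print(n,p)
    cv2.imwrite(f"pics/{n}0.png",robot.capture(n)[:,:,::-1])
E
```

```text
pics
{'clock': 0.0, 'qpos': array([ 1.13039194e+00,  1.24475620e-01,  1.65166919e+00, -2.12286098e-05,
        1.36752560e+00, -8.26066104e-02]), 'qd': array([-3.22230472e-04,  1.35196411e-05,  1.46820640e-04,  7.20796090e-04,
        1.19143445e-03, -1.83683304e-03]), 'effort': array([ 9.40151149e-04, -4.23616791e+01, -3.65451622e+01, -1.47895939e-04,
        7.08943859e-03,  9.16146433e-06]), 'tool_pos': array([0.22756125, 0.60858985, 0.40347459]), 'orientation': array([-0.69510989,  0.69653293, -0.12600818,  0.12564254]), 'contact_force': array([-0.32158019, -0.09603679, -0.44089595]), 'ft_torque': array([0.00289649, 0.0374742 , 0.0275385 ]), 'gripper_width': 0.08502509415313275}
top {'intrinsics': array([[364.03664184,   0.        , 256.75492472],
       [  0.        , 364.03664184, 193.93423419],
       [  0.        ,   0.        ,   1.        ]]), 'R': array([[-0.00810699, -0.99974436, -0.02110684],
       [-0.98756179,  0.0113191 , -0.15682346],
       [ 0.15702228,  0.01957295, -0.98740109]]), 't': array([0.09657646, 0.47228018, 1.32217797])}
side {'intrinsics': array([[387.28748238,   0.        , 252.14371499],
       [  0.        , 387.28748238, 191.790259  ],
       [  0.        ,   0.        ,   1.        ]]), 'R': array([[ 0.98148818, -0.19013387,  0.02302317],
       [-0.10259439, -0.62345741, -0.77509693],
       [ 0.16172614,  0.75838642, -0.63142275]]), 't': array([-0.43470905,  0.13984053,  1.3282393 ])}
```

View pics/top0.png

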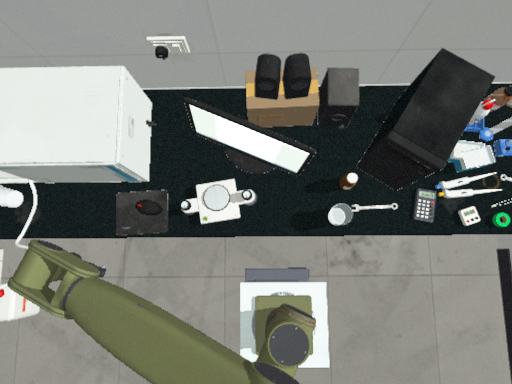

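View pics/side0.png

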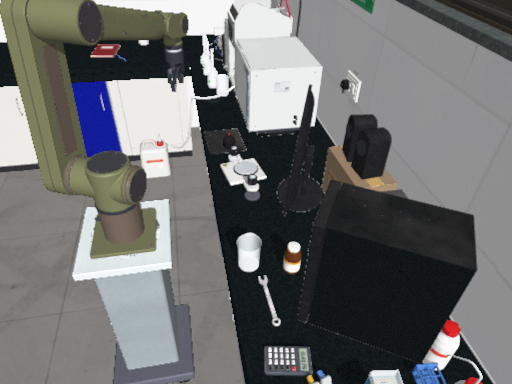

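Run:
```python
import cv2
a=cv2.imread("pics/top0.png")[165:240,165:275]
cv2.imwrite("pics/t1.png",cv2.resize(a,None,fx=7,fy=7,interpolation=cv2.INTER_CUBIC))
a=cv2.imread("pics/side0.png")[135:210,205:280]
cv2.imwrite("pics/s1.png",cv2.resize(a,None,fx=8,fy=8,interpolation=cv2.INTER_CUBIC))
```

```text
(no output)
```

View pics/t1.png

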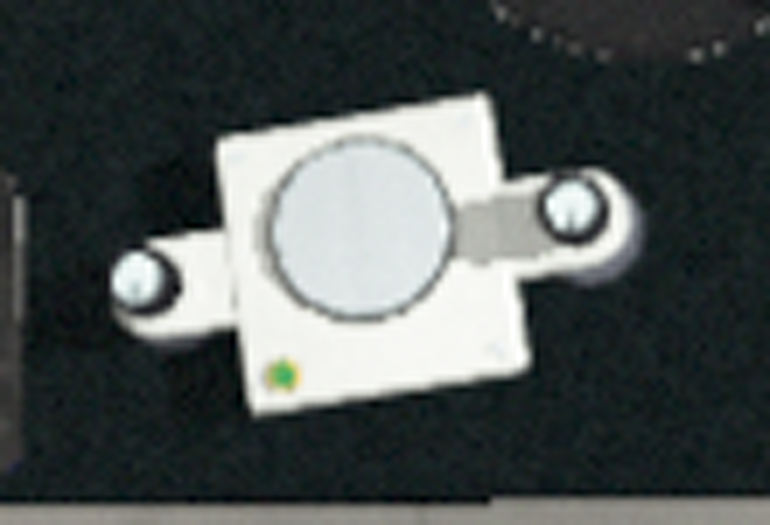

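View pics/s1.png

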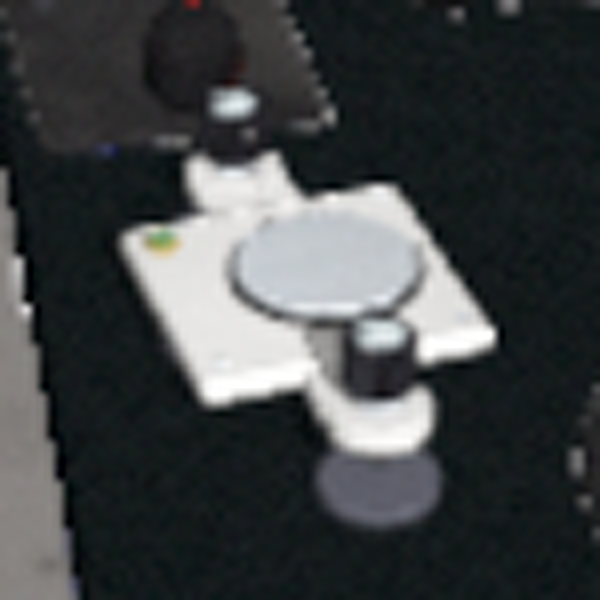

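```bash
cat > h.py <<'E'
import numpy as np,cv2
from cell import robot
P={n:robot.camera_params(n) for n in("top","side")}
def blob(img,u,v,th=120,r=6):
    g=img.min(axis=2) if img.ndim==3 else img
    k=8;x0,y0=int(u)-r,int(v)-r
    c=cv2.resize(g[y0:y0+2*r+1,x0:x0+2*r+1],None,fx=k,fy=k,interpolation=cv2.INTER_CUBIC)
    n,l,s,ce=cv2.connectedComponentsWithStats((c>th).astype(np.uint8))
    i=l[int((v-y0+.5)*k),int((u-x0+.5)*k)]
    return x0+(ce[i][0]+.5)/k-.5,y0+(ce[i][1]+.5)/k-.5,s[i][2:]/k if False else (s[i]/k)[2:4]
def ray(n,u,v):
    p=P[n];d=p["R"].T@(np.linalg.inv(p["intrinsics"])@[u,v,1]);return -p["R"].T@p["t"],d/np.linalg.norm(d)
def plane(n,u,v,z):
    o,d=ray(n,u,v);return o+d*(z-o[2])/d[2]
def tri(a,b):
    (o1,d1),(o2,d2)=ray("top",*a),ray("side",*b)
    s=np.linalg.lstsq(np.c_[d1,-d2],o2-o1,rcond=None)[0]
    p,q=o1+s[0]*d1,o2+s[1]*d2
    return (p+q)/2,np.linalg.norm(p-q)
E
python3 - <<'E'
from h import *
t=cv2.imread("pics/top0.png");s=cv2.imread("pics/side0.png")
for nm,a,b in(("L",(184.5,204.5),(233.8,147.6)),("R",(246.4,194.2),(252.5,176.6))):
  for th in(110,150):
    A=blob(t,*a,th);B=blob(s,*b,th);print(nm,A,B)
    print(tri(A[:2],B[:2]),plane("top",*A[:2],.082),plane("side",*B[:2],.082))
E
```

```text
L (np.float64(184.04956591070163), np.float64(204.3237951807229), array([7.375, 7.75 ])) (np.float64(233.74279835390948), np.float64(147.4931841563786), array([5.375, 3.5  ]))
(array([0.43179099, 0.35551645, 0.07631854]), np.float64(0.000396220589497615)) [0.43123978 0.35424341 0.082     ] [0.43026458 0.34673489 0.082     ]
L (np.float64(184.0048363095238), np.float64(204.24787414965985), array([6.75 , 7.125])) (np.float64(233.90469001610305), np.float64(147.52224235104669), array([4.5  , 2.875]))
(array([0.43231657, 0.35576135, 0.07593591]), np.float64(7.879287397188213e-06)) [0.43151825 0.35441227 0.082     ] [0.43089406 0.34641134 0.082     ]
R (np.float64(245.9688129496403), np.float64(194.7704856115108), array([13.   , 11.875])) (np.float64(252.70939660849524), np.float64(173.65743332235758), array([13.   , 10.625]))
(array([0.46410781, 0.1288472 , 0.10143817]), np.float64(0.0069952545441649095)) [0.46363606 0.13012886 0.082     ] [0.47318349 0.15491739 0.082     ]
R (np.float64(246.10188356164383), np.float64(193.91673801369862), array([7.125, 6.75 ])) (np.float64(255.1922619047619), np.float64(175.18778571428572), array([ 9.   , 10.375]))
(array([0.4710731 , 0.12850133, 0.09329368]), np.float64(0.01214448468990493)) [0.46675695 0.12963624 0.082     ] [0.48059375 0.14388525 0.082     ]
```

Run:
```python
from h import *
t=cv2.imread("pics/top0.png");s=cv2.imread("pics/side0.png")
print(s.min(axis=2)[171:186,243:262])
for th in(140,150,160,170,180,190):
    A=blob(t,246.4,194.2,th);B=blob(s,252.5,176.6,th,5);print(th,A,B,tri(A[:2],B[:2]))
    print(th,blob(s,252.5,176.6,th,4))
```

```text
[[201 200 198 197 198 197 195 195 197 197 204 197 133  92 165 222 222 221
  221]
 [197 200 200 199 199 199 198 196 206 225 206 131  96 156 210 222 222 222
  221]
 [225 222 217 225 230 233 227 183 150 147 127 117 177 213 223 224 223 222
  221]
 [151 146 140 148 152 152 144 109  94  78  75 129 200 224 225 222 223 223
  221]
 [111  69  64  71  69  54 105 163 189 189 190 174 149 184 226 225 224 224
  223]
 [143 134 131 127  98  66 109 158 197 219 217 209 163 112 191 222 227 231
  239]
 [151 152 151 141 101  47 106 178 209 218 218 199 133  71 195 250 251 251
  251]
 [196 152 150 141 100  36  68 128 154 140 135 114  69  71 207 252 251 251
  250]
 [206 152 153 145 106  39  43  56  73  59  52  36  39  71 183 238 206 177
  166]
 [244 221 150 138  97  40  46  47  46  33  36  35  39  50 104 132  87  47
   35]
 [232 217 146 134  94  36  49  49  45  36  32  41  41  40  28  22  20  21
   16]
 [193 214 186 134  91  40  50  50  45  30  34  42  40  38  29  21  23  22
   17]
 [153 210 214 177 122  69  49  52  46  29  35  40  44  99 135  84  17  22
   22]
 [109 188 215 211 185 117  74  62  43  24  33  
[... 1502 characters left out ...]
)
180 (np.float64(246.07549442190668), np.float64(193.86859787018255), array([6.625, 6.25 ])) (np.float64(252.29711810466762), np.float64(176.2640558698727), array([4.75 , 2.875])) (array([0.4661049 , 0.12933699, 0.08936905]), np.float64(0.0006867625534945337))
180 (np.float64(252.29711810466762), np.float64(176.2640558698727), array([4.75 , 2.875]))
190 (np.float64(246.0483772406301), np.float64(193.84943644758283), array([6.5  , 6.125])) (np.float64(252.3615837696335), np.float64(176.2627617801047), array([4.375, 2.5  ])) (array([0.46628176, 0.12943196, 0.08926558]), np.float64(0.0008641329763580095))
190 (np.float64(252.3615837696335), np.float64(176.2627617801047), array([4.375, 2.5  ]))
```

```bash
cat >> h.py <<'E'
from scipy.spatial.transform import Rotation as Ro
def st():
    s=robot.read_state();w,x,y,z=s["orientation"];R=Ro.from_quat([x,y,z,w]).as_matrix();return s,R
def show():
    s,R=st();print("t",s["clock"],"tcp",s["tool_pos"].round(4),"grasp",(s["tool_pos"]+.155*R[:,1]).round(4),"F",s["contact_force"].round(2),"M",s["ft_torque"].round(3),"w",round(s["gripper_width"],4),"q6",s["qpos"][5].round(3),"R",R.round(3).tolist(),"jaw",np.arctan2(R[1,2],R[0,2]).round(3))
def to(g,off=.155):
    s,R=st();d=np.array(g)-(s["tool_pos"]+off*R[:,1]);print("shift tool",(R.T@d).round(4));return R.T@d
E
python3 - <<'E'
from h import *
show(); to([.432,.3556,.14])
E
```

```text
t 0.1 tcp [0.2275 0.6086 0.4036] grasp [0.2274 0.6084 0.2486] F [0.05 0.54 0.71] M [ 0.062 -0.008  0.017] w 0.0856 q6 -0.083 R [[0.937, -0.001, 0.35], [-0.35, -0.002, 0.937], [-0.0, -1.0, -0.002]] jaw 1.213
shift tool [ 0.2802  0.1088 -0.1649]
```

>>> apply_moves(
  rows=[
    [[0.03,0.0,-0.02],-0.15],
    [[0.06,0.0,-0.04],-0.3],
    [[0.09,0.01,-0.055],-0.45],
    [[0.12,0.02,-0.07],-0.6],
    [[0.15,0.03,-0.09],-0.75],
    [[0.18,0.04,-0.11],-0.9],
    [[0.21,0.05,-0.125],-1.05],
    [[0.24,0.06,-0.14],-1.2],
    [[0.26,0.06,-0.15],-1.35],
    [[0.28,0.06,-0.165],-1.5],
    [[0.28,0.06,-0.165],-1.65],
    [[0.28,0.06,-0.165],-1.8],
  ],
  claw=0.07,
)

```text
clock: 1.3
tool_pos: [0.4325, 0.3553, 0.3441]
orientation: [0.53, -0.53, -0.468, 0.468]
contact_force: [0.3, 0.1, -0.4]
gripper_width: 0.0701
```

Run:
```python
from h import *
show(); to([.432,.3556,.068])
```

```text
t 1.3 tcp [0.4325 0.3553 0.3441] grasp [0.4324 0.3552 0.1891] F [ 0.26  0.14 -0.39] M [0.017 0.005 0.03 ] w 0.0701 q6 -2.426 R [[0.124, -0.001, -0.992], [0.992, -0.001, 0.124], [-0.001, -1.0, 0.001]] jaw 3.017
shift tool [0.0004 0.1211 0.0003]
```

>>> apply_moves(
  rows=[
    [[0,0.03,0],-0.13],
    [[0,0.07,0],-0.27],
    [[0,0.1,0],-0.27],
    [[0,0.118,0],-0.27],
    [[0,0.121,0],-0.27],
    [[0,0.121,0],-0.27],
  ],
)

```text
clock: 1.9
tool_pos: [0.4319, 0.3561, 0.2232]
orientation: [0.464, -0.463, -0.534, 0.535]
contact_force: [0.1, 0.1, 0.0]
gripper_width: 0.0699
```

Run:
```python
from h import *
show()
a=robot.capture("top")[165:240,165:275,::-1]
b=robot.capture("side")[115:190,205:280,::-1]
cv2.imwrite("pics/t2.png",cv2.resize(a,None,fx=7,fy=7,interpolation=cv2.INTER_CUBIC))
cv2.imwrite("pics/s2.png",cv2.resize(b,None,fx=8,fy=8,interpolation=cv2.INTER_CUBIC))
```

```text
t 1.9 tcp [0.4319 0.3561 0.2232] grasp [0.4317 0.3559 0.0682] F [0.12 0.07 0.02] M [ 0.012 -0.04  -0.045] w 0.0699 q6 -2.689 R [[-0.141, -0.001, -0.99], [0.99, -0.001, -0.141], [-0.001, -1.0, 0.001]] jaw -3.0
```

View pics/s2.png

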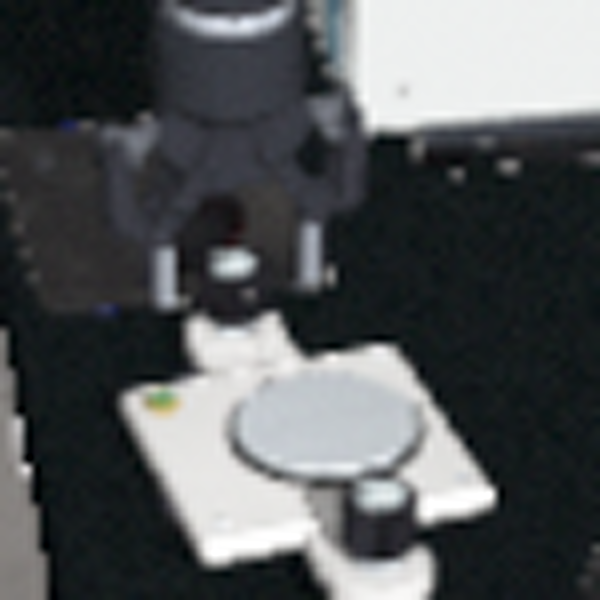

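View pics/t2.png

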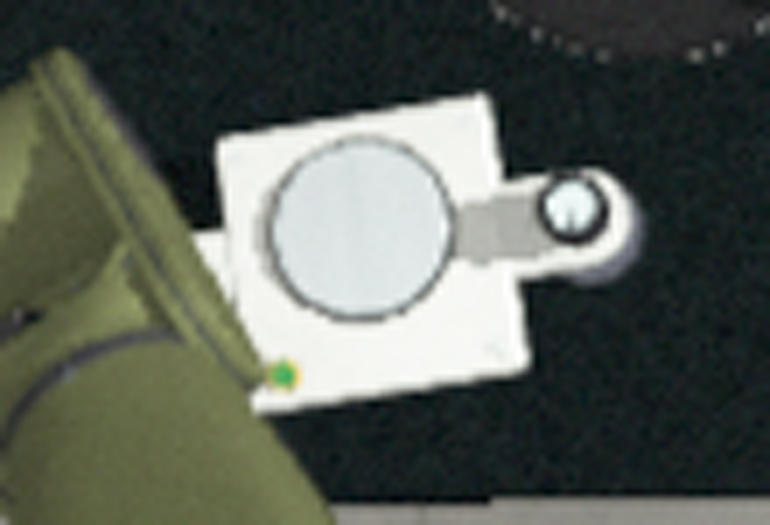

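The side view shows the pads straddling the left knob (crop 165 and 310, knob at 234) evenly; the top view is covered by the arm. Closing gently.

>>> apply_moves(
  rows=[
    [[0,0,0],0],
    [[0,0,0],0],
    [[0,0,0],0],
    [[0,0,0],0],
    [[0,0,0],0],
  ],
  claw=0.03,
  squeeze=20,
)

```text
clock: 2.5
tool_pos: [0.4325, 0.3565, 0.2246]
orientation: [-0.463, 0.464, 0.535, -0.533]
contact_force: [0.3, 0.4, 3.4]
gripper_width: 0.035
```

Run:
```python
from h import *
show()
```

```text
t 2.5 tcp [0.4325 0.3565 0.2246] grasp [0.4327 0.3567 0.0696] F [0.32 0.4  3.39] M [ 0.15   0.053 -0.049] w 0.035 q6 -2.689 R [[-0.141, 0.001, -0.99], [0.99, 0.001, -0.141], [0.001, -1.0, -0.002]] jaw -3.0
```

>>> apply_moves(
  rows=[
    [[-0.001,-0.002,0],0],
    [[-0.002,-0.004,0],0],
    [[-0.003,-0.006,0],0],
    [[-0.004,-0.0075,0],0],
    [[-0.0048,-0.009,0],0],
    [[-0.0048,-0.009,0],0],
    [[-0.0048,-0.009,0],0],
  ],
)

```text
clock: 3.2
tool_pos: [0.433, 0.3514, 0.2328]
orientation: [-0.463, 0.464, 0.534, -0.534]
contact_force: [2.7, 2.6, -0.5]
gripper_width: 0.035
```

Run:
```python
from h import *
show()
b=robot.capture("side")[115:205,205:280,::-1]
cv2.imwrite("pics/s3.png",cv2.resize(b,None,fx=6,fy=6,interpolation=cv2.INTER_CUBIC))
B=blob(np.ascontiguousarray(robot.capture("side")),252.3,177,165,5);print(B,plane("side",*B[:2],.081))
show();
```

```text
t 3.2 tcp [0.433  0.3514 0.2328] grasp [0.4331 0.3515 0.0778] F [ 2.7   2.59 -0.52] M [ 0.606 -0.472  0.04 ] w 0.035 q6 -2.697 R [[-0.141, 0.001, -0.99], [0.99, 0.0, -0.141], [0.0, -1.0, -0.001]] jaw -3.0
(np.float64(252.35080313014828), np.float64(178.70932866556836), array([5.875, 4.25 ])) [0.46607371 0.12532042 0.081     ]
t 3.3 tcp [0.4329 0.3515 0.2328] grasp [0.433  0.3515 0.0778] F [ 2.94  2.37 -0.68] M [ 0.602 -0.607  0.015] w 0.0352 q6 -2.697 R [[-0.141, 0.001, -0.99], [0.99, 0.0, -0.141], [0.0, -1.0, -0.001]] jaw -3.0
```

View pics/s3.png

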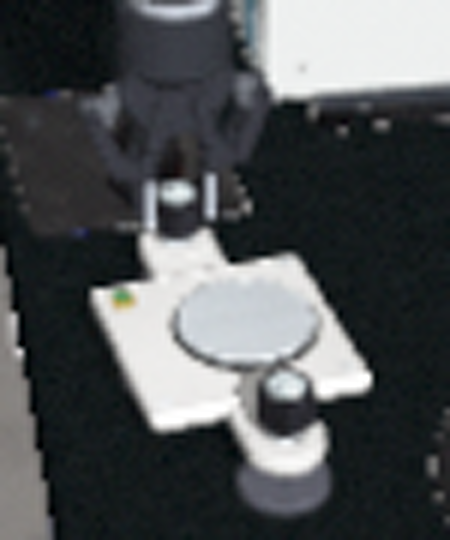

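>>> apply_moves(
  rows=[
    [[0,0,0],0.1],
    [[0,0,0],0.25],
    [[0,0,0],0.4],
    [[0,0,0],0.55],
    [[0,0,0],0.7],
    [[0,0,0],0.85],
    [[0,0,0],1.0],
    [[0,0,0],1.15],
    [[0,0,0],1.3],
    [[0,0,0],1.45],
    [[0,0,0],1.6],
    [[0,0,0],1.6],
  ],
)

```text
clock: 4.5
tool_pos: [0.4329, 0.3513, 0.2325]
orientation: [-0.706, 0.706, 0.04, -0.04]
contact_force: [3.3, 1.7, -1.1]
gripper_width: 0.0352
```

Run:
```python
from h import *
show()
b=robot.capture("side")[115:205,205:280,::-1]
cv2.imwrite("pics/s4.png",cv2.resize(b,None,fx=6,fy=6,interpolation=cv2.INTER_CUBIC))
```

```text
t 4.5 tcp [0.4329 0.3513 0.2325] grasp [0.4328 0.3512 0.0775] F [ 3.28  1.71 -1.13] M [ 0.428 -0.598 -0.123] w 0.0352 q6 -1.097 R [[0.994, -0.0, -0.112], [0.112, -0.0, 0.994], [-0.0, -1.0, -0.0]] jaw 1.683
```

View pics/s4.png

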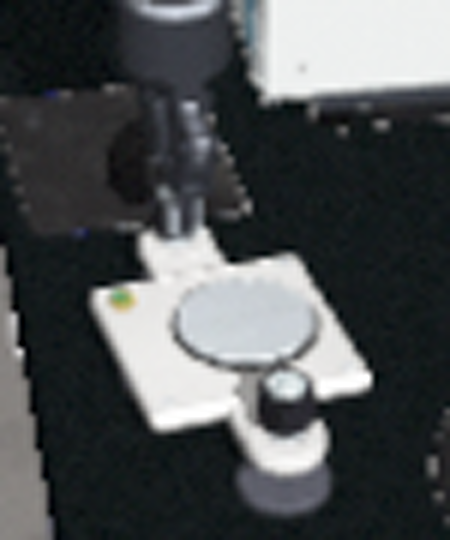

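>>> apply_moves(
  rows=[
    [[0,0,0],0.1],
    [[0,0,0],0.2],
    [[0,0,0],0.3],
    [[0,0,0],0.4],
    [[0,0,0],0.5],
    [[0,0,0],0.6],
    [[0,0,0],0.7],
    [[0,0,0],0.7],
  ],
)

```text
clock: 5.35
tool_pos: [0.4328, 0.3512, 0.2325]
orientation: [-0.677, 0.677, -0.204, 0.204]
contact_force: [3.2, 0.9, -0.5]
gripper_width: 0.0352
```

>>> apply_moves(
  rows=[
    [[0,0,0],0.06],
    [[0,0,0],0.13],
    [[0,0,0],0.2],
    [[0,0,0],0.2],
  ],
)

```text
clock: 5.75
tool_pos: [0.4327, 0.3512, 0.2325]
orientation: [-0.653, 0.654, -0.27, 0.27]
contact_force: [2.8, 0.4, -1.0]
gripper_width: 0.0351
```

Run:
```python
from h import *
show()
```

```text
t 5.75 tcp [0.4327 0.3512 0.2325] grasp [0.4327 0.351  0.0775] F [ 2.82  0.41 -1.  ] M [ 0.008 -0.673 -0.099] w 0.0351 q6 -0.201 R [[0.708, -0.0, 0.706], [-0.706, -0.001, 0.708], [0.0, -1.0, -0.001]] jaw 0.787
```

Turned 2.5 rad, no contact yet. Smaller steps.

>>> apply_moves(
  rows=[
    [[0,0,0],0.07],
    [[0,0,0],0.15],
    [[0,0,0],0.15],
  ],
)

```text
clock: 6.05
tool_pos: [0.4327, 0.3511, 0.2325]
orientation: [-0.631, 0.632, -0.318, 0.318]
contact_force: [2.6, 0.1, -0.5]
gripper_width: 0.0352
```

>>> apply_moves(
  rows=[
    [[0,0,0],0.07],
    [[0,0,0],0.15],
    [[0,0,0],0.15],
  ],
)

```text
clock: 6.35
tool_pos: [0.4327, 0.3512, 0.2324]
orientation: [-0.605, 0.606, -0.365, 0.365]
contact_force: [2.3, -1.0, 0.9]
gripper_width: 0.0352
```

>>> apply_moves(
  rows=[
    [[0,0,0],0.07],
    [[0,0,0],0.15],
    [[0,0,0],0.15],
  ],
)

```text
clock: 6.65
tool_pos: [0.4327, 0.3511, 0.2326]
orientation: [-0.576, 0.577, -0.409, 0.409]
contact_force: [2.6, -3.0, 0.4]
gripper_width: 0.0351
```

>>> apply_moves(
  rows=[
    [[0,0,0],0.07],
    [[0,0,0],0.15],
    [[0,0,0],0.15],
    [[0,0,0],0.15],
  ],
)

```text
clock: 7.05
tool_pos: [0.4327, 0.3511, 0.2326]
orientation: [-0.544, 0.545, -0.451, 0.451]
contact_force: [1.9, -4.7, 1.4]
gripper_width: 0.0354
```

>>> apply_moves(
  rows=[
    [[0,0,0],0.07],
    [[0,0,0],0.15],
    [[0,0,0],0.15],
    [[0,0,0],0.15],
  ],
)

```text
clock: 7.45
tool_pos: [0.4327, 0.3512, 0.2326]
orientation: [-0.508, 0.509, -0.491, 0.491]
contact_force: [0.8, -5.0, 2.4]
gripper_width: 0.0352
```

Run:
```python
from h import *
show()
```

```text
t 7.45 tcp [0.4327 0.3512 0.2326] grasp [0.4326 0.351  0.0776] F [ 0.82 -4.97  2.37] M [-0.895 -0.259  0.023] w 0.0352 q6 0.55 R [[0.036, -0.001, 0.999], [-0.999, -0.001, 0.036], [0.001, -1.0, -0.001]] jaw 0.036
```

>>> apply_moves(
  rows=[
    [[0,0,0],0],
    [[0,0,0],0],
    [[0,0,0],0],
    [[0,0,0],0],
    [[0,-0.03,0],0],
    [[0,-0.07,0],0],
    [[0,-0.09,0],0],
  ],
  claw=0.07,
)

```text
clock: 8.15
tool_pos: [0.4333, 0.352, 0.3262]
orientation: [0.51, -0.507, 0.491, -0.492]
contact_force: [0.2, -0.1, 0.5]
gripper_width: 0.0701
```

Run:
```python
from h import *
show()
s=robot.capture("side");robot
cv2.imwrite("pics/side5.png",s[:,:,::-1])
cv2.imwrite("pics/s5.png",cv2.resize(s[115:205,205:280,::-1],None,fx=6,fy=6,interpolation=cv2.INTER_CUBIC))
for a in((252.3,178),(252.3,177),(233.8,146.6)):
    B=blob(s,*a,165,5);print(B,plane("side",*B[:2],.081))
```

```text
t 8.15 tcp [0.4333 0.352  0.3262] grasp [0.4339 0.3525 0.1712] F [ 0.2  -0.14  0.47] M [-0.063 -0.017 -0.05 ] w 0.0701 q6 0.552 R [[0.034, 0.003, 0.999], [-0.999, 0.003, 0.034], [-0.003, -1.0, 0.004]] jaw 0.034
(np.float64(254.14286920306168), np.float64(177.25070351193156), array([7.75, 8.5 ])) [0.47444808 0.13312461 0.081     ]
(np.float64(254.1813251001335), np.float64(177.1893357810414), array([7.75, 9.5 ])) [0.47466512 0.13347692 0.081     ]
(np.float64(233.754012345679), np.float64(146.46064814814815), array([5.125, 3.125])) [0.43176549 0.35611065 0.081     ]
```

View pics/s5.png

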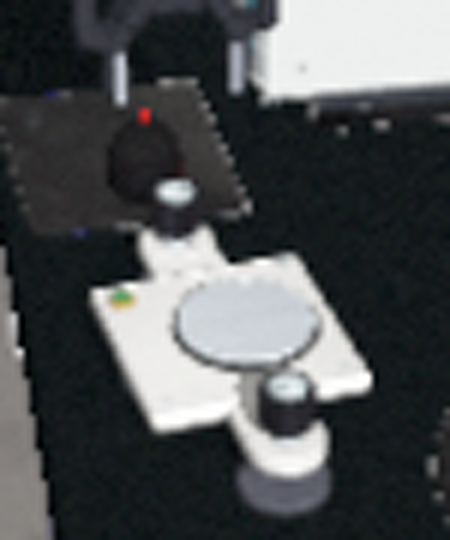

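Run:
```python
from h import *
t=robot.capture("top");s=cv2.imread("pics/side5.png")
cv2.imwrite("pics/t5.png",cv2.resize(t[165:240,165:275,::-1],None,fx=7,fy=7,interpolation=cv2.INTER_CUBIC))
for th in (175,190,200):
    A=blob(t,246.4,194.2,th);B=blob(s,252.4,178.5,th,4);print(th,A,B,tri(A[:2],B[:2]),plane("top",*A[:2],.081))
to([.4665,.1250,.14])
```

```text
175 (np.float64(247.82398709823448), np.float64(193.8711238116795), array([6.5, 6.5])) (np.float64(252.65830910852713), np.float64(178.92720445736435), array([5.375, 3.875])) (array([0.46691738, 0.12343611, 0.08129964]), np.float64(9.298378599210224e-05)) [0.46701206 0.12344557 0.081     ]
190 (np.float64(247.80322025565388), np.float64(193.83370206489676), array([6.25, 6.25])) (np.float64(252.84559305373526), np.float64(178.94274246395807), array([5.   , 3.375])) (array([0.46737036, 0.12349762, 0.08106893]), np.float64(0.0004586696903397768)) [0.4671501  0.12352022 0.081     ]
200 (np.float64(247.78019957983193), np.float64(193.78656775210084), array([6.125, 6.125])) (np.float64(253.02061965811967), np.float64(178.98899572649572), array([4.625, 3.   ])) (array([0.46783354, 0.1235778 , 0.0806889 ]), np.float64(0.0009123672243653233)) [0.46732386 0.12360289 0.081     ]
shift tool [0.2291 0.0313 0.0238]
```

View pics/t5.png

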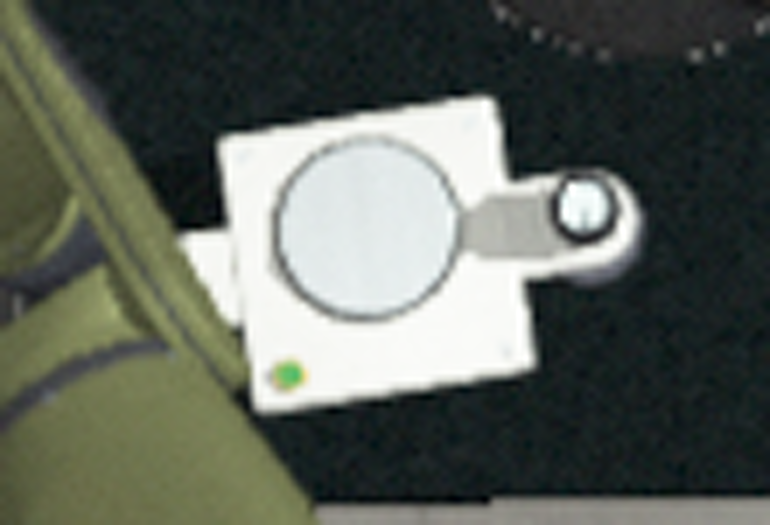

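>>> apply_moves(
  rows=[
    [[0.02,0,0.002],-0.15],
    [[0.04,0,0.004],-0.3],
    [[0.06,0,0.006],-0.45],
    [[0.08,0,0.008],-0.6],
    [[0.1,0,0.01],-0.75],
    [[0.12,0,0.012],-0.9],
    [[0.14,0,0.014],-1.05],
    [[0.16,0,0.016],-1.2],
    [[0.18,0,0.018],-1.35],
    [[0.2,0,0.02],-1.5],
    [[0.22,0,0.022],-1.65],
    [[0.23,0,0.024],-1.8],
  ],
)

```text
clock: 9.45
tool_pos: [0.464, 0.1212, 0.3209]
orientation: [-0.701, 0.701, 0.093, -0.095]
contact_force: [-1.3, 0.7, -0.5]
gripper_width: 0.07
```

>>> apply_moves(
  rows=[
    [[0,0,0],-0.15],
    [[0,0,0],-0.3],
    [[0,0,0],-0.45],
    [[0,0,0],-0.6],
    [[0,0,0],-0.75],
    [[0,0,0],-0.9],
    [[0,0,0],-0.9],
  ],
)

```text
clock: 10.15
tool_pos: [0.4639, 0.1224, 0.3211]
orientation: [0.591, -0.591, -0.387, 0.389]
contact_force: [0.6, -0.2, -0.1]
gripper_width: 0.0698
```

Run:
```python
from h import *
show()
to([.467,.1237,.074])
```

```text
t 10.15 tcp [0.4639 0.1224 0.3211] grasp [0.4635 0.1223 0.1661] F [ 0.62 -0.21 -0.08] M [ 0.014 -0.008  0.043] w 0.0698 q6 -2.587 R [[0.397, -0.003, -0.918], [0.918, -0.0, 0.397], [-0.001, -1.0, 0.002]] jaw 2.733
shift tool [ 0.0027  0.0921 -0.0028]
```

>>> apply_moves(
  rows=[
    [[0.0015,0.03,-0.0015],0],
    [[0.0027,0.065,-0.0028],0],
    [[0.0027,0.085,-0.0028],0],
    [[0.0027,0.092,-0.0028],0],
    [[0.0027,0.092,-0.0028],0],
  ],
)

```text
clock: 10.65
tool_pos: [0.4674, 0.1237, 0.2292]
orientation: [0.592, -0.591, -0.387, 0.389]
contact_force: [-0.3, -0.9, 0.2]
gripper_width: 0.0699
```

Run:
```python
from h import *
show()
s=robot.capture("side")
cv2.imwrite("pics/s6.png",cv2.resize(s[125:205,205:280,::-1],None,fx=7,fy=7,interpolation=cv2.INTER_CUBIC))
B=blob(s,233.8,146.6,165,5);print(B)
to([.467,.1237,.074])
```

```text
t 10.65 tcp [0.4674 0.1237 0.2292] grasp [0.4669 0.1236 0.0742] F [-0.27 -0.91  0.22] M [-0.029 -0.042 -0.095] w 0.0699 q6 -2.584 R [[0.399, -0.003, -0.917], [0.917, -0.0, 0.399], [-0.002, -1.0, 0.003]] jaw 2.731
(np.float64(233.0), np.float64(146.0), array([11., 11.]))
shift tool [-0.0004  0.0016  0.0008]
```

View pics/s6.png

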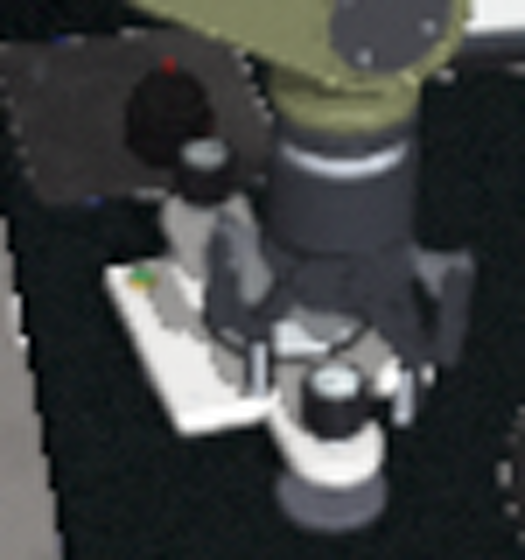

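>>> apply_moves(
  rows=[
    [[0,0,0],0],
    [[0,0,0],0],
    [[0,0,0],0],
    [[0,0,0],0],
    [[0,0,0],0],
  ],
  claw=0.03,
)

```text
clock: 11.2
tool_pos: [0.4686, 0.1236, 0.2317]
orientation: [-0.59, 0.592, 0.389, -0.388]
contact_force: [1.9, -2.7, 1.6]
gripper_width: 0.0351
```

Run:
```python
from h import *
show()
```

```text
t 11.2 tcp [0.4686 0.1236 0.2317] grasp [0.469  0.1235 0.0767] F [ 1.93 -2.72  1.57] M [-0.398 -0.263  0.01 ] w 0.0351 q6 -2.585 R [[0.397, 0.003, -0.918], [0.918, -0.0, 0.397], [0.001, -1.0, -0.003]] jaw 2.733
```

>>> apply_moves(
  rows=[
    [[0,0,0],0.1],
    [[0,0,0],0.2],
    [[0,0,0],0.3],
    [[0,0,0],0.4],
    [[0,0,0],0.5],
    [[0,0,0],0.6],
    [[0,0,0],0.7],
    [[0,0,0],0.8],
    [[0,0,0],0.8],
  ],
)

```text
clock: 12.1
tool_pos: [0.469, 0.1234, 0.2321]
orientation: [-0.695, 0.696, 0.128, -0.126]
contact_force: [1.0, -4.4, 4.6]
gripper_width: 0.0352
```

>>> apply_moves(
  rows=[
    [[0,0,0],0.1],
    [[0,0,0],0.2],
    [[0,0,0],0.3],
    [[0,0,0],0.4],
    [[0,0,0],0.4],
  ],
)

```text
clock: 12.6
tool_pos: [0.4691, 0.1232, 0.2325]
orientation: [-0.706, 0.708, -0.013, 0.015]
contact_force: [0.4, -5.3, 7.7]
gripper_width: 0.035
```

>>> apply_moves(
  rows=[
    [[0,0,0],0.1],
    [[0,0,0],0.2],
    [[0,0,0],0.3],
    [[0,0,0],0.3],
  ],
)

```text
clock: 13.0
tool_pos: [0.4691, 0.1231, 0.2328]
orientation: [-0.696, 0.698, -0.118, 0.12]
contact_force: [-1.7, -7.2, 10.0]
gripper_width: 0.0352
```

Run:
```python
from h import *
show()
s=robot.capture("side")
cv2.imwrite("pics/s7.png",cv2.resize(s[125:205,205:280,::-1],None,fx=7,fy=7,interpolation=cv2.INTER_CUBIC))
```

```text
t 13.0 tcp [0.4691 0.1231 0.2328] grasp [0.4695 0.1227 0.0778] F [-1.72 -7.17  9.96] M [-1.18   0.27  -0.076] w 0.0352 q6 -1.084 R [[0.943, 0.003, 0.332], [-0.332, -0.003, 0.943], [0.003, -1.0, -0.001]] jaw 1.232
```

View pics/s7.png

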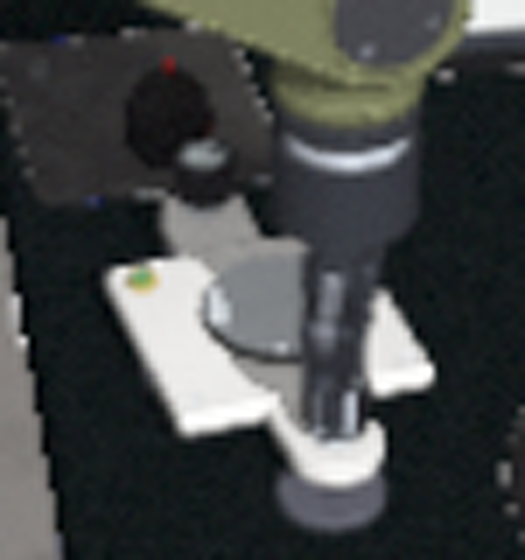

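>>> apply_moves(
  rows=[
    [[0,-0.001,0],0],
    [[0,-0.002,0],0],
    [[0,-0.002,0],0],
  ],
)

```text
clock: 13.35
tool_pos: [0.4687, 0.1232, 0.2336]
orientation: [-0.697, 0.698, -0.118, 0.12]
contact_force: [1.9, -4.5, 3.0]
gripper_width: 0.0351
```

Run:
```python
from h import *
show()
```

```text
t 13.35 tcp [0.4687 0.1232 0.2336] grasp [0.4691 0.1229 0.0786] F [ 1.87 -4.55  3.03] M [-0.971 -0.244 -0.072] w 0.0351 q6 -1.086 R [[0.944, 0.003, 0.331], [-0.331, -0.002, 0.944], [0.003, -1.0, -0.001]] jaw 1.234
```

>>> apply_moves(
  rows=[
    [[0,-0.0005,0],0],
    [[0,-0.0009,0],0],
    [[0,-0.0009,0],0],
  ],
)

```text
clock: 13.65
tool_pos: [0.4686, 0.1232, 0.234]
orientation: [-0.697, 0.698, -0.118, 0.12]
contact_force: [2.9, -5.0, 0.9]
gripper_width: 0.0352
```

Run:
```python
from h import *
show()
```

```text
t 13.65 tcp [0.4686 0.1232 0.234 ] grasp [0.4689 0.123  0.079 ] F [ 2.85 -5.03  0.9 ] M [-0.922 -0.442 -0.086] w 0.0352 q6 -1.086 R [[0.944, 0.002, 0.331], [-0.331, -0.002, 0.944], [0.003, -1.0, -0.001]] jaw 1.234
```

>>> apply_moves(
  rows=[
    [[0,0,0],0],
    [[0,0,0],0],
    [[0,0,0],0],
    [[0,-0.015,0],0],
    [[0,-0.04,0],0],
    [[0,-0.04,0],0],
  ],
  claw=0.07,
)

```text
clock: 14.25
tool_pos: [0.4692, 0.1241, 0.2769]
orientation: [0.698, -0.696, 0.117, -0.121]
contact_force: [-0.2, 0.8, 0.7]
gripper_width: 0.0701
```

Run:
```python
from h import *
show()
s=robot.capture("side")
cv2.imwrite("pics/s8.png",cv2.resize(s[125:205,205:280,::-1],None,fx=7,fy=7,interpolation=cv2.INTER_CUBIC))
for th in(165,190):
  print(blob(s,252.8,179,th,4),blob(s,233.8,146.6,110,5))
```

```text
t 14.25 tcp [0.4692 0.1241 0.2769] grasp [0.4702 0.1243 0.1219] F [-0.2  0.8  0.7] M [-0.    -0.005  0.071] w 0.0701 q6 -1.086 R [[0.944, 0.006, 0.331], [-0.331, 0.001, 0.944], [0.005, -1.0, 0.003]] jaw 1.233
(np.float64(253.6748619371283), np.float64(178.12399107901444), array([6.75 , 6.375])) (np.float64(233.3310185185185), np.float64(146.74107142857142), array([5.   , 2.625]))
(np.float64(253.03754844961242), np.float64(179.27495155038758), array([5.125, 3.   ])) (np.float64(233.3310185185185), np.float64(146.74107142857142), array([5.   , 2.625]))
```

View pics/s8.png

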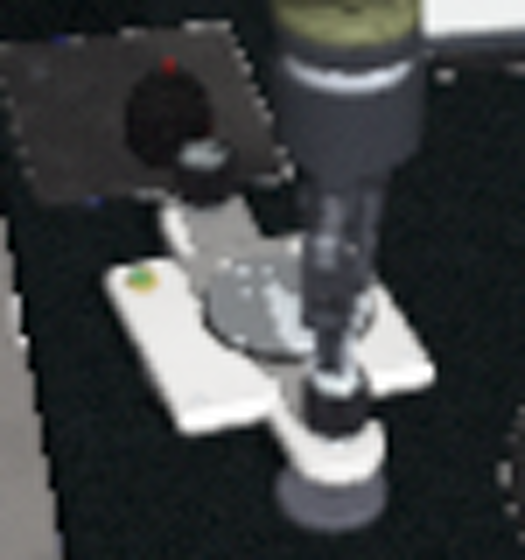

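Run:
```python
from h import *
to([.467,.1235,.086],.173)
```

```text
shift tool [-0.002   0.0162 -0.0014]
```

>>> apply_moves(
  rows=[
    [[-0.003,0,0],0],
    [[-0.003,0,0],0],
    [[-0.003,0,0],0],
    [[-0.003,0.005,0],0],
    [[-0.003,0.01,0],0],
    [[-0.003,0.015,0],0],
    [[-0.003,0.015,0],0],
  ],
  claw=0.0,
)

```text
clock: 15.0
tool_pos: [0.4647, 0.1246, 0.2573]
orientation: [-0.697, 0.697, -0.12, 0.118]
contact_force: [-0.4, 1.2, 0.0]
gripper_width: -0.0002
```

Run:
```python
from h import *
show()
to([.467,.1235,.084],.173)
```

```text
t 15.0 tcp [0.4647 0.1246 0.2573] grasp [0.4644 0.1246 0.1023] F [-0.38  1.19  0.04] M [ 0.015  0.018 -0.009] w -0.0002 q6 -1.082 R [[0.943, -0.002, 0.332], [-0.332, -0.0, 0.943], [-0.002, -1.0, -0.001]] jaw 1.233
shift tool [ 0.0029  0.0003 -0.0001]
```

>>> apply_moves(
  rows=[
    [[0.002,0.001,0],0],
    [[0.002,0.001,0],0],
    [[0.002,0.001,0],0],
  ],
)

```text
clock: 15.3
tool_pos: [0.4673, 0.124, 0.2579]
orientation: [0.697, -0.697, 0.119, -0.119]
contact_force: [0.7, 0.1, 0.3]
gripper_width: -0.0003
```

>>> apply_moves(
  rows=[
    [[0,0.001,0],0],
    [[0,0.001,0],0],
    [[0,0.001,0],0],
  ],
)

```text
clock: 15.6
tool_pos: [0.4671, 0.1241, 0.2566]
orientation: [0.697, -0.697, 0.119, -0.119]
contact_force: [-0.6, 0.4, -0.5]
gripper_width: -0.0
```

>>> apply_moves(
  rows=[
    [[0,0.001,0],0],
    [[0,0.001,0],0],
    [[0,0.001,0],0],
  ],
)

```text
clock: 15.9
tool_pos: [0.4671, 0.1241, 0.2556]
orientation: [-0.697, 0.697, -0.119, 0.119]
contact_force: [0.5, -0.0, 0.2]
gripper_width: 0.0001
```

>>> apply_moves(
  rows=[
    [[0,0.001,0],0],
    [[0,0.001,0],0],
    [[0,0.001,0],0],
  ],
)

```text
clock: 16.2
tool_pos: [0.4671, 0.1241, 0.2545]
orientation: [-0.697, 0.697, -0.119, 0.119]
contact_force: [-0.3, 0.4, 0.4]
gripper_width: 0.0003
```

>>> apply_moves(
  rows=[
    [[0,0.0007,0],0],
    [[0,0.0007,0],0],
    [[0,0.0007,0],0],
  ],
)

```text
clock: 16.5
tool_pos: [0.4671, 0.1241, 0.2539]
orientation: [0.697, -0.697, 0.119, -0.119]
contact_force: [0.9, 1.3, -0.0]
gripper_width: -0.0003
```

>>> apply_moves(
  rows=[
    [[0,0.0007,0],0],
    [[0,0.0007,0],0],
    [[0,0.0007,0],0],
  ],
)

```text
clock: 16.8
tool_pos: [0.4672, 0.124, 0.2536]
orientation: [-0.697, 0.697, -0.119, 0.119]
contact_force: [-0.5, -1.0, 3.2]
gripper_width: -0.0
```

>>> apply_moves(
  rows=[
    [[0,0.0007,0],0],
    [[0,0.0007,0],0],
    [[0,0.0007,0],0],
  ],
)

```text
clock: 17.1
tool_pos: [0.4674, 0.124, 0.2533]
orientation: [-0.697, 0.697, -0.119, 0.119]
contact_force: [-1.0, -1.0, 6.3]
gripper_width: 0.0
```

>>> apply_moves(
  rows=[
    [[0,-0.03,0],0],
    [[-0.02,-0.04,0.035],0],
    [[-0.04,-0.04,0.075],0],
    [[-0.06,-0.04,0.112],0],
    [[-0.08,-0.04,0.15],0],
    [[-0.1,-0.04,0.188],0],
    [[-0.1077,-0.03,0.2026],0],
    [[-0.1077,-0.02,0.2026],0],
    [[-0.1077,-0.01,0.2026],0],
    [[-0.1077,-0.007,0.2026],0],
    [[-0.1077,-0.007,0.2026],0],
    [[-0.1077,-0.007,0.2026],0],
  ],
)

```text
clock: 18.3
tool_pos: [0.4331, 0.35, 0.2596]
orientation: [0.697, -0.697, 0.119, -0.119]
contact_force: [0.3, 0.6, -0.6]
gripper_width: 0.0001
```

Run:
```python
from h import *
show()
to([.433,.3512,.0815],.173)
```

```text
t 18.3 tcp [0.4331 0.35   0.2596] grasp [0.4331 0.35   0.1046] F [ 0.32  0.64 -0.56] M [-0.044 -0.011 -0.021] w 0.0001 q6 -0.648 R [[0.943, 0.0, 0.333], [-0.333, 0.0, 0.943], [0.0, -1.0, 0.0]] jaw 1.231
shift tool [-0.0005  0.0051  0.0011]
```

>>> apply_moves(
  rows=[
    [[0,0.002,0.001],0],
    [[0,0.003,0.001],0],
    [[0,0.003,0.001],0],
    [[0,0.003,0.001],0],
  ],
)

```text
clock: 18.7
tool_pos: [0.433, 0.3519, 0.2567]
orientation: [0.697, -0.697, 0.119, -0.119]
contact_force: [-1.0, -0.4, -0.4]
gripper_width: 0.0001
```

>>> apply_moves(
  rows=[
    [[0,0.001,0],0],
    [[0,0.001,0],0],
    [[0,0.001,0],0],
  ],
)

```text
clock: 19.0
tool_pos: [0.4329, 0.3519, 0.2555]
orientation: [-0.697, 0.697, -0.119, 0.119]
contact_force: [0.9, 0.2, -0.7]
gripper_width: 0.0001
```

>>> apply_moves(
  rows=[
    [[0,0.001,0],0],
    [[0,0.001,0],0],
    [[0,0.001,0],0],
  ],
)

```text
clock: 19.3
tool_pos: [0.433, 0.352, 0.2549]
orientation: [0.697, -0.697, 0.119, -0.119]
contact_force: [-1.3, 0.8, 2.9]
gripper_width: 0.0002
```

>>> apply_moves(
  rows=[
    [[0,0.0007,0],0],
    [[0,0.0007,0],0],
    [[0,0.0007,0],0],
  ],
)

```text
clock: 19.6
tool_pos: [0.4331, 0.3521, 0.2546]
orientation: [0.697, -0.697, 0.119, -0.119]
contact_force: [-1.8, 0.2, 5.6]
gripper_width: -0.0001
```

Run:
```python
from h import *
for u,v in((200,236),(168,190),(169,235),(265,215),(280,200),(185,225)): print(u,v,plane("top",u,v,0).round(3))
```

```text
200 236 [0.32  0.309 0.   ]
168 190 [ 0.499  0.436 -0.   ]
169 235 [0.325 0.427 0.   ]
265 215 [0.398 0.062 0.   ]
280 200 [0.455 0.004 0.   ]
185 225 [0.363 0.367 0.   ]
```

>>> apply_moves(
  rows=[
    [[0,-0.02,0],0],
    [[-0.025,-0.02,-0.012],0],
    [[-0.05,-0.02,-0.024],0],
    [[-0.076,-0.02,-0.0342],0],
    [[-0.076,0.01,-0.0342],0],
    [[-0.076,0.04,-0.0342],0],
    [[-0.076,0.065,-0.0342],0],
    [[-0.076,0.075,-0.0342],0],
    [[-0.076,0.0785,-0.0342],0],
    [[-0.076,0.0785,-0.0342],0],
    [[-0.076,0.0785,-0.0342],0],
  ],
)

```text
clock: 20.7
tool_pos: [0.3506, 0.3453, 0.1766]
orientation: [0.698, -0.696, 0.118, -0.119]
contact_force: [0.0, -0.3, 0.8]
gripper_width: 0.0001
```

>>> apply_moves(
  rows=[
    [[0,0.001,0],0],
    [[0,0.001,0],0],
    [[0,0.001,0],0],
  ],
)

```text
clock: 21.0
tool_pos: [0.3501, 0.3449, 0.1749]
orientation: [0.697, -0.697, 0.119, -0.119]
contact_force: [-0.1, 0.1, -0.0]
gripper_width: 0.0003
```

>>> apply_moves(
  rows=[
    [[0,0.001,0],0],
    [[0,0.001,0],0],
    [[0,0.001,0],0],
  ],
)

```text
clock: 21.3
tool_pos: [0.35, 0.3448, 0.1735]
orientation: [0.697, -0.697, 0.119, -0.119]
contact_force: [-0.3, -0.8, 0.9]
gripper_width: 0.0001
```

>>> apply_moves(
  rows=[
    [[0,0.0007,0],0],
    [[0,0.0007,0],0],
    [[0,0.0007,0],0],
  ],
)

```text
clock: 21.6
tool_pos: [0.3501, 0.3449, 0.1734]
orientation: [-0.697, 0.697, -0.119, 0.119]
contact_force: [-1.5, -2.1, 6.7]
gripper_width: 0.0002
```

>>> apply_moves(
  rows=[
    [[0,0.0007,0],0],
    [[0,0.0007,0],0],
    [[0,0.0007,0],0],
  ],
)

```text
clock: 21.9
tool_pos: [0.3502, 0.3451, 0.1734]
orientation: [-0.697, 0.697, -0.119, 0.119]
contact_force: [-3.2, -3.8, 11.7]
gripper_width: 0.0004
```

>>> apply_moves(
  rows=[
    [[0,-0.05,0],0],
    [[0,-0.1,0],0],
    [[0.03,-0.11,-0.027],0],
    [[0.06,-0.11,-0.055],0],
    [[0.09,-0.11,-0.083],0],
    [[0.12,-0.11,-0.11],0],
    [[0.15,-0.11,-0.138],0],
    [[0.184,-0.11,-0.1695],0],
    [[0.184,-0.11,-0.1695],0],
    [[0.184,-0.11,-0.1695],0],
    [[0.184,-0.11,-0.1695],0],
  ],
  claw=0.06,
)

```text
clock: 23.0
tool_pos: [0.4668, 0.1245, 0.2815]
orientation: [0.697, -0.697, 0.119, -0.118]
contact_force: [-0.1, 0.2, 0.1]
gripper_width: 0.06
```

Run:
```python
from h import *
show()
to([.4672,.1238,.0745])
```

```text
t 23.0 tcp [0.4668 0.1245 0.2815] grasp [0.4667 0.1245 0.1265] F [-0.06  0.18  0.06] M [-0.019 -0.049  0.025] w 0.06 q6 -1.084 R [[0.944, -0.001, 0.331], [-0.331, 0.0, 0.944], [-0.001, -1.0, -0.0]] jaw 1.234
shift tool [ 0.0008  0.052  -0.0005]
```

>>> apply_moves(
  rows=[
    [[0.0008,0.015,0],0],
    [[0.0008,0.03,0],0],
    [[0.0008,0.042,0],0],
    [[0.0008,0.05,0],0],
    [[0.0008,0.05,0],0],
    [[0.0008,0.05,0],0],
  ],
)

```text
clock: 23.6
tool_pos: [0.4681, 0.124, 0.2321]
orientation: [0.697, -0.697, 0.119, -0.119]
contact_force: [-0.8, 0.1, 0.4]
gripper_width: 0.06
```

>>> apply_moves(
  rows=[
    [[0,0,0],0],
    [[0,0,0],0],
    [[0,0,0],0],
    [[0,0,0],0],
    [[0,0,0],0],
  ],
  claw=0.03,
)

```text
clock: 24.1
tool_pos: [0.4685, 0.1236, 0.2327]
orientation: [0.697, -0.697, 0.118, -0.119]
contact_force: [1.0, -0.6, 3.4]
gripper_width: 0.0351
```

Run:
```python
from h import *
show()
```

```text
t 24.1 tcp [0.4685 0.1236 0.2327] grasp [0.4688 0.1236 0.0777] F [ 1.02 -0.56  3.39] M [-0.064 -0.056  0.057] w 0.0351 q6 -1.086 R [[0.943, 0.002, 0.331], [-0.331, 0.0, 0.943], [0.001, -1.0, 0.001]] jaw 1.233
```

>>> apply_moves(
  rows=[
    [[0,-0.0008,0],0.06],
    [[0,-0.0012,0],0.12],
    [[0,-0.0012,0],0.18],
    [[0,-0.0012,0],0.25],
    [[0,-0.0012,0],0.25],
    [[0,-0.0012,0],0.25],
  ],
)

```text
clock: 24.7
tool_pos: [0.4683, 0.1237, 0.2333]
orientation: [0.677, -0.677, 0.204, -0.205]
contact_force: [1.8, 0.8, 1.4]
gripper_width: 0.0348
```

Run:
```python
from h import *
show()
```

```text
t 24.7 tcp [0.4683 0.1237 0.2333] grasp [0.4685 0.1237 0.0783] F [1.75 0.8  1.4 ] M [ 0.117 -0.291 -0.07 ] w 0.0348 q6 -0.837 R [[0.833, 0.001, 0.554], [-0.554, 0.0, 0.833], [0.001, -1.0, 0.001]] jaw 0.984
```

>>> apply_moves(
  rows=[
    [[0,0,0],0],
    [[0,0,0],0],
    [[0,0,0],0],
    [[0,-0.015,0],0],
    [[0,-0.04,0],0],
    [[0,-0.04,0],0],
  ],
  claw=0.06,
)

```text
clock: 25.3
tool_pos: [0.4693, 0.1238, 0.2763]
orientation: [0.678, -0.676, 0.203, -0.207]
contact_force: [0.6, 0.5, 0.2]
gripper_width: 0.0602
```

Run:
```python
from h import *
show()
to([.467,.1237,.083],.1735)
```

```text
t 25.3 tcp [0.4693 0.1238 0.2763] grasp [0.4702 0.1239 0.1213] F [0.58 0.5  0.21] M [ 0.02  -0.029 -0.001] w 0.0602 q6 -0.836 R [[0.832, 0.006, 0.554], [-0.554, 0.001, 0.832], [0.004, -1.0, 0.004]] jaw 0.983
shift tool [-0.0027  0.0198 -0.0021]
```

Probe both tops again, for height and stiffness. Right first.

>>> apply_moves(
  rows=[
    [[-0.002,0,-0.001],0],
    [[-0.002,0,-0.001],0],
    [[-0.002,0.004,-0.001],0],
    [[-0.002,0.01,-0.001],0],
    [[-0.002,0.015,-0.001],0],
    [[-0.002,0.015,-0.001],0],
    [[-0.002,0.015,-0.001],0],
  ],
  claw=0.0,
)

```text
clock: 26.0
tool_pos: [0.4658, 0.1238, 0.2576]
orientation: [-0.677, 0.677, -0.205, 0.205]
contact_force: [0.3, -0.1, -0.1]
gripper_width: 0.0001
```

>>> apply_moves(
  rows=[
    [[0,0.001,0],0],
    [[0,0.001,0],0],
    [[0,0.001,0],0],
  ],
)

```text
clock: 26.3
tool_pos: [0.466, 0.1239, 0.2573]
orientation: [0.677, -0.677, 0.205, -0.205]
contact_force: [0.4, 0.9, -0.1]
gripper_width: -0.0
```

>>> apply_moves(
  rows=[
    [[0,0.0018,0],0],
    [[0,0.0018,0],0],
    [[0,0.0018,0],0],
  ],
)

```text
clock: 26.6
tool_pos: [0.4658, 0.1239, 0.2553]
orientation: [-0.677, 0.677, -0.205, 0.205]
contact_force: [-0.4, 0.4, 0.2]
gripper_width: 0.0001
```

>>> apply_moves(
  rows=[
    [[0,0.0008,0],0],
    [[0,0.0008,0],0],
    [[0,0.0008,0],0],
    [[0,0.0008,0],0],
  ],
)

```text
clock: 27.0
tool_pos: [0.4659, 0.1239, 0.2545]
orientation: [-0.677, 0.677, -0.205, 0.205]
contact_force: [-0.0, -0.7, -1.4]
gripper_width: 0.0001
```

>>> apply_moves(
  rows=[
    [[0,0.0006,0],0],
    [[0,0.0006,0],0],
    [[0,0.0006,0],0],
    [[0,0.0006,0],0],
  ],
)

```text
clock: 27.4
tool_pos: [0.466, 0.1239, 0.2541]
orientation: [0.677, -0.677, 0.205, -0.205]
contact_force: [0.3, -1.1, 3.1]
gripper_width: 0.0001
```

>>> apply_moves(
  rows=[
    [[0,0.0006,0],0],
    [[0,0.0006,0],0],
    [[0,0.0006,0],0],
    [[0,0.0006,0],0],
  ],
)

```text
clock: 27.8
tool_pos: [0.4661, 0.1238, 0.2538]
orientation: [-0.677, 0.677, -0.205, 0.205]
contact_force: [-0.9, -1.7, 4.8]
gripper_width: -0.0002
```

>>> apply_moves(
  rows=[
    [[0,-0.03,0],0],
    [[-0.03,-0.04,0.033],0],
    [[-0.06,-0.04,0.067],0],
    [[-0.09,-0.04,0.1],0],
    [[-0.12,-0.04,0.134],0],
    [[-0.154,-0.04,0.1717],0],
    [[-0.154,-0.03,0.1717],0],
    [[-0.154,-0.02,0.1717],0],
    [[-0.154,-0.01,0.1717],0],
    [[-0.154,-0.005,0.1717],0],
    [[-0.154,-0.005,0.1717],0],
    [[-0.154,-0.005,0.1717],0],
  ],
)

```text
clock: 29.0
tool_pos: [0.4333, 0.3514, 0.2583]
orientation: [-0.677, 0.677, -0.205, 0.205]
contact_force: [-0.1, 0.3, -0.4]
gripper_width: -0.0001
```

>>> apply_moves(
  rows=[
    [[0,0.001,0],0],
    [[0,0.001,0],0],
    [[0,0.001,0],0],
  ],
)

```text
clock: 29.3
tool_pos: [0.4331, 0.3521, 0.2578]
orientation: [0.677, -0.677, 0.205, -0.205]
contact_force: [0.4, 1.2, -0.4]
gripper_width: 0.0001
```

>>> apply_moves(
  rows=[
    [[0,0.0018,0],0],
    [[0,0.0018,0],0],
    [[0,0.0018,0],0],
  ],
)

```text
clock: 29.6
tool_pos: [0.4329, 0.3522, 0.2554]
orientation: [-0.677, 0.677, -0.205, 0.205]
contact_force: [0.6, -1.3, -0.5]
gripper_width: 0.0001
```

>>> apply_moves(
  rows=[
    [[0,0.0008,0],0],
    [[0,0.0008,0],0],
    [[0,0.0008,0],0],
    [[0,0.0008,0],0],
  ],
)

```text
clock: 30.0
tool_pos: [0.433, 0.3523, 0.2549]
orientation: [0.677, -0.677, 0.205, -0.205]
contact_force: [-0.8, 1.1, 1.6]
gripper_width: 0.0002
```

>>> apply_moves(
  rows=[
    [[0,0.0006,0],0],
    [[0,0.0006,0],0],
    [[0,0.0006,0],0],
    [[0,0.0006,0],0],
  ],
)

```text
clock: 30.4
tool_pos: [0.4331, 0.3524, 0.2546]
orientation: [0.677, -0.677, 0.205, -0.205]
contact_force: [-1.6, 1.2, 4.5]
gripper_width: 0.0001
```

>>> apply_moves(
  rows=[
    [[0,-0.03,0],0],
    [[0,-0.08,0],0],
    [[0,-0.13,0],0],
    [[-0.04,-0.15,0.03],0],
    [[-0.08,-0.15,0.06],0],
    [[-0.12,-0.15,0.09],0],
    [[-0.15,-0.15,0.12],0],
    [[-0.15,-0.15,0.12],0],
    [[-0.15,-0.15,0.12],0],
    [[-0.15,-0.15,0.12],0],
  ],
)

```text
clock: 31.4
tool_pos: [0.3749, 0.5345, 0.4032]
orientation: [-0.676, 0.677, -0.205, 0.205]
contact_force: [0.7, -0.3, -0.5]
gripper_width: -0.0
```

Run:
```python
from h import *
show()
s=robot.capture("side");t=robot.capture("top")
cv2.imwrite("pics/s9.png",cv2.resize(s[115:300,195:310,::-1],None,fx=3,fy=3,interpolation=cv2.INTER_CUBIC))
cv2.imwrite("pics/t9.png",cv2.resize(t[155:240,110:370,::-1],None,fx=3,fy=3,interpolation=cv2.INTER_CUBIC))
for th in(175,190):
  A,B=blob(t,247.8,193.8,th),blob(s,252.8,179,th,4);print("R",A,B,tri(A[:2],B[:2]))
  A,B=blob(t,184.6,204.3,th),blob(s,233.6,146.6,th,5);print("L",A,B,tri(A[:2],B[:2]))
```

```text
t 31.4 tcp [0.3749 0.5345 0.4032] grasp [0.3748 0.5343 0.2482] F [ 0.65 -0.31 -0.5 ] M [-0.011  0.001 -0.007] w -0.0 q6 -0.105 R [[0.832, -0.001, 0.555], [-0.555, -0.002, 0.832], [0.0, -1.0, -0.002]] jaw 0.982
R (np.float64(247.69200091157703), np.float64(193.6783842297174), array([6.375, 7.   ])) (np.float64(252.75134582256675), np.float64(178.50726744186048), array([6.75, 4.  ])) (array([0.46734041, 0.12384077, 0.08291865]), np.float64(0.0001521164139585479))
L (np.float64(185.00955603038938), np.float64(204.48302469135803), array([6.75 , 6.375])) (np.float64(233.30963908450704), np.float64(146.73085387323943), array([4.875, 2.625])) (array([0.42972191, 0.35043559, 0.08356523]), np.float64(0.001379845801667494))
R (np.float64(247.6896712158809), np.float64(193.69928660049627), array([6.125, 6.75 ])) (np.float64(252.609052660152), np.float64(178.53223398479912), array([6.   , 3.625])) (array([0.46703939, 0.1238715 , 0.08286278]), np.float64(0.0006152373167993795))
L (np.float64(184.9884186351706), np.float64(204.50259186351707), array([6.5, 6. ])) (np.float64(233.19264527845036), np.float64(146.7719430992736), array([4.5  , 2.125])) (array([0.4294647 , 0.3505705 , 0.08333977]), np.float64(0.0018103418887620358))
```

View pics/s9.png

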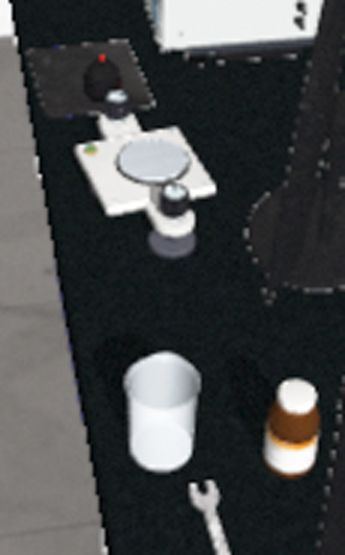

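View pics/t9.png

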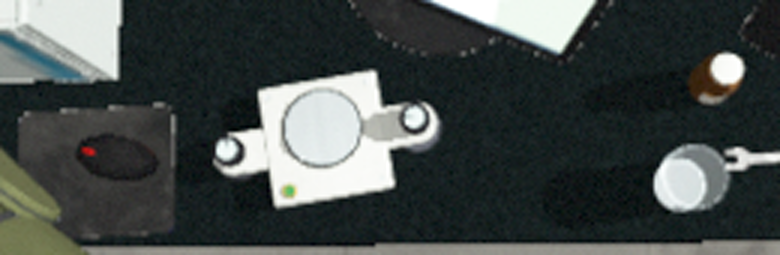

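The table stands where it was, and the two views put the knob tops at nearly equal height (R about 82.9 mm, L about 83.5 mm). The bystanders look untouched and the arm is clear.

```bash
python3 -c "
from cell import robot
print(robot.sign_off())"
```

```text
the job is handed in; nothing more can be done
None
```

I turned the left knob about 3.25 rad and the right knob about 1.75 rad clockwise, then let go and handed in at about 31.5 s. No verdict was reported.

- **Level:** Pressing gently (about 3 N) on each knob top, the left reads about 0.6 mm higher than the right, a lean of roughly 0.003 rad. The cameras agree within their accuracy.
- **Rocking:** Both knob tops resisted at once at 6–10 N/mm with no free play, which I take to mean both screw feet are bearing.
- **Foot loads:** I could not measure these directly. I compared the knob-top height with the worktop, touched with the same closed fingertips. That gives about 4 N on each of the left and right feet, good to perhaps ±1 N, and so about 3.5 N on each fixed foot.
- **Disagreement:** An estimate from the turning forces, made before the last 0.25 rad on the right knob, was lower, at about 2.5 N per screw foot. That last turn was meant to raise it.
- **Highest force:** The tool felt about 10 N at most over the right knob while turning. I raised it straight away to ease the load. That foot's own load was not measured.
- **Surroundings:** The table moved only a few millimetres, mostly from levelling. The beaker, bottle and mouse look untouched in the last pictures; only part of the spanner is in view, and the arm never went near it.

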